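# Check a heat sink's height with a sprung gauge and hang the gauge up

## Task

Take the bridge gauge by its handle, set it astride the heat sink on the lift table with its sprung foot on the middle of the heat sink, and press it gently down until both legs bear on the table, so that the gauge reads the heat sink's height; hold it there steadily for a good second. Then hang the gauge by its handle on the two hooks of the stand, let go of it, and leave the things lying around where they are.

Things in the scene. Friction and masses are not known exactly. Their poses are not given: they have to be found in the camera images.
- gauge: Bridge gauge, loose, 0.25 to 0.4 kg, upright on the bench. Two steel legs 44 x 14 x 52 mm (x,y,z), inner faces 78 mm and outer 106 mm apart along y; grey beam to 66 mm up; over it a black handle bar along y, 110 mm long, 14 mm square, on uprights 90 mm apart inside. Rod and white scale in the handle's middle reach 101 mm up (rod 110 mm at 30 mm reading). Origin midway between the legs' undersides.
- gauge_handle (a point): Middle of the gauge's handle bar (grasp here, across its 14 mm along x), 135 mm above the undersides of the legs; axes as gauge. The opening below the bar ends 128 mm up.
- gauge_foot (a joint): The gauge's reading, m: how far its sprung foot (steel disc, 22 mm across, on the gauge's z axis, facing down) is pushed up. 0: flush with the legs' undersides; stop at 0.036. The spring gives 2 N at 0 and 0.25 N per mm more (9.5 N at 30 mm), more than the gauge weighs, so it must be held down. With both legs on the table it reads the height of the part under the foot.
- lift_table: Lift table fixed to the bench; origin on the bench under its centre. Level top plate 110 (x) x 140 mm (y), its face 40 to 65 mm above the bench: this differs each run, is not reported and does not give under load, so feel for it. On its middle is fixed a finned heat sink, 100 mm along x, 44 along y, 30 high, flat land in the middle. The gauge straddles it with its y along the table's y.
- hook_stand: Stand fixed to the bench: base 110 x 100 x 12 mm and two bent steel rods, 10 mm thick, at y = -30 and +30 mm, rising at x = 0 and turning at 170 mm height into two level hooks along the stand's -x, with upturned tips (to 193 mm). Origin on the bench midway between the rods. Nothing is between the rods from 80 mm up: fingers can pass there.
- hook_rest (a point): Midway between the two hooks, at the height of their upper sides (175 mm above the bench), midway along their level part (65 mm clear from uprights to tips). Axes as hook_stand, hooks along x. Hung, the gauge's bar lies across both hooks along y, its middle 7 mm above this point, the hooks between the handle's uprights; they enter the opening from the front.
- multimeter: Pocket multimeter in a rubber boot, 150 x 74 x 44 mm, lying on the bench; bystander.
- solder_spool: Solder reel, 60 mm across, 34 mm high; bystander.
- flux_dish: Small white oval dish, 36 x 62 x 14 mm; bystander.
- side_cutters: Side cutters, 109 x 58 x 12 mm, lying flat; bystander.

How it is judged:
On the way:
1. the gauge is held down astride the heat sink with both legs on the table, reading its height (value of joint gauge_foot between 0.028 and 0.032 m and angle between gauge's own z axis and vertical below 0.05 rad and horizontal distance between gauge and lift_table below 0.015 m and contact force between gauge and lift_table between 10.5 and 40 N), for 0.8 s.
At the end, for the whole second after the job is handed in: After 0.8 s of reading 30 mm (within 2 mm), pressed on with 10.5 to 40 N, upright and centred (15 mm) on the table, the gauge hangs at rest, let go, bar on both hooks: its middle within 30 mm along, 20 mm across and 3 to 12 mm above hook_rest, upright within 0.15 rad, reading under 4 mm (x of gauge_handle in the frame of hook_rest between -0.03 and 0.03 m and y of gauge_handle in the frame of hook_rest between -0.02 and 0.02 m and z of gauge_handle in the frame of hook_rest between 0.003 and 0.012 m and angle between gauge's own z axis and vertical below 0.15 rad and contact force between gauge and hook_stand above 1 N and linear speed of gauge below 0.03 m/s and value of joint gauge_foot below 0.004 m); the robot touches nothing.
It fails at once if the gauge is pressed or knocked on the lift table with more than 80 N (not gently) (contact force between gauge and lift_table above 80 N).
It fails at once if the multimeter has moved by more than 30 mm (distance of multimeter from where it was at the start of the episode above 0.03 m).
It fails at once if the solder spool has moved by more than 30 mm (distance of solder_spool from where it was at the start of the episode above 0.03 m).
It fails at once if the flux dish has moved by more than 30 mm (distance of flux_dish from where it was at the start of the episode above 0.03 m).
It fails at once if the side cutters has moved by more than 30 mm (distance of side_cutters from where it was at the start of the episode above 0.03 m).
It also fails if it takes over 69 s, if anything falls off the work surface, if the arm or the gripper's body presses on something with over 40 N, if the wrist force passes 120 N, or if a joint passes its speed limit or range.

## Robot

A 7-joint arm with a two-finger parallel gripper is mounted at the origin on a cart in front of the work surface, level with it; the furniture and walls round the work are solid. World frame = base frame: x ahead of the robot, y to its left, z up, the work surface at z = 0. Lengths are in m, angles in rad, forces in N, time in s.
With the tool pointing down it reaches from about 0.425 to 0.825 m from the base axis. Payload 3.6 kg.
Tool frame: the origin (TCP) lies where the fingers leave the gripper's body, on its centre line; the fingertips stand 73 mm ahead of it and the grasp point (between the pads) lies 54 mm ahead of it; x points along the fingers, y is the direction in which the jaws open and shut, and the axes are right-handed (so a half turn about x gives the same grasp; the last joint's range is limited). The gripper opens to 85 mm and grips with 20 to 120 N. Pads are 22 mm wide; open, the fingers measure 114 mm over their backs; the gripper's body (76 mm by 85 mm) begins 54 mm behind the grasp point. The pads swing forward as they close: fully open they stand 13 mm farther back than shut.
Start: joints at [-0.026, 0.615, -0.013, 1.423, 0.008, 1.103, -0.04], TCP at [0.65, 0, 0.304] pointing down, gripper open.
Joint ranges: [-3.12, 3.12], [-0.3, 2.06], [-1.34, 1.32], [0.26, 2.42], [-1.36, 4.5], [0.01, 1.98], [-2.84, 2.84]. Speed limits (rad/s): [2.79, 2.79, 3.14, 3.14, 3.14, 3.14, 3.14].

## Interface

Orientations are given as a unit quaternion [x, y, z, w].
In Python, from station import arm, snapshot, camera_info, ticket gives the robot as it stands. Calls block until the motion is done:
- arm.movep(position, orientation): joint-space move of the TCP to a pose.
- arm.line_to(position, velocity=0.15, ori=None): straight line of the TCP; ori=None keeps the orientation; velocity is the mean speed in m/s.
- arm.move_j(angles): joint-space move.
- arm.move_gripper(opening, effort=None): opening from 0.0 (shut) to 1.0 (fully open); effort is the grip in N (None keeps the last); returns when the fingers have stopped.
- arm.pause(seconds).
- arm.ik(position, orientation): joint angles nearest the present ones, or None.
- snapshot(name): name is "scene" or "side" or "wrist"; returns the picture (400x640x3 uint8, blue, green, red); there is no depth.
- camera_info(name): a dict with "fx", "fy", "cx", "cy" (pixels), "R" (3x3) and "t" (3): a world point X has camera coordinates R X + t; the wrist camera has in their place "T_tool_cam" (4x4, takes a point from camera to tool coordinates, whose origin is the TCP and whose axes are the tool frame's). Camera axes: x right, y down, z forward; pixel columns grow to the right and rows downward; lengths in m; the calibration is good to about 2 mm. A picture is of the moment at which its call begins: read the wrist's pose just before it. camera_info takes no time and is no camera call.
A pose or a line that the arm cannot do raises arm.MotionError and nothing moves.
- ticket.finish_job(): hands the job in, once; it reports no verdict.
Readings, each from a call of its own:
- arm.read_time(): time.
- arm.read_joint_positions(): joint angles.
- arm.read_dq(): joint speeds.
- arm.read_effort(): joint torques, N m.
- arm.read_tool_pos(): TCP position.
- arm.read_eef_rot(): TCP orientation.
- arm.read_ft_force(): force on the tool from outside, world axes, zero at the start.
- arm.read_wrist_torque(): the same for the moment, N m.
- arm.read_opening(): opening from 0.0 (shut) to 1.0 (fully open).
Only numpy, scipy, OpenCV 4.12 (cv2) and the standard library are available. Lean on these libraries where they do the work, as an engineer would, in place of code of your own. Each camera call takes 0.05 s, during which the arm holds its last target.

## Working session

There is one attempt and no reset: what is moved stays moved. The work goes in short steps, each a Python script; the robot and the scene stay as the last script left them, time stands still between calls to the robot, and variables do not carry over. Pictures are saved under pics/ and viewed, and the job is handed in when it is done.

```bash
ls; mkdir -p pics; python3 - <<'E'
from station import arm,snapshot,camera_info
import cv2
for n in ["scene","side","wrist"]:
    cv2.imwrite(f"pics/{n}0.png",snapshot(n)); print(n,camera_info(n))
print(arm.read_time(),arm.read_tool_pos(),arm.read_eef_rot(),arm.read_ft_force())
E
```

```text
pics
scene {'fx': 401.5352543100343, 'fy': 401.5352543100343, 'cx': 319.9160053353211, 'cy': 199.32056160798155, 'R': array([[-0.67900369, -0.73385221,  0.0203697 ],
       [-0.31889816,  0.26984434, -0.9085637 ],
       [ 0.66125483, -0.62341396, -0.41724942]]), 't': array([0.47429096, 0.26773901, 0.57355047])}
side {'fx': 416.20607440933645, 'fy': 416.20607440933645, 'cx': 326.7441273316381, 'cy': 191.00400618699163, 'R': array([[-9.07074633e-01, -4.20969339e-01,  6.52912911e-04],
       [-2.19071304e-01,  4.70713632e-01, -8.54655744e-01],
       [ 3.59476529e-01, -7.75379580e-01, -5.19194697e-01]]), 't': array([0.55752072, 0.17840027, 0.8473413 ])}
wrist {'fx': 300.32140762745524, 'fy': 300.32140762745524, 'cx': 318.0203400721691, 'cy': 197.57815439117022, 'T_tool_cam': array([[ 1.19222320e-05, -2.87785837e-01,  9.57694790e-01,
        -6.98108200e-02],
       [ 9.99999946e-01, -3.11400621e-04, -1.06024300e-04,
         7.23055725e-04],
       [ 3.28739044e-04,  9.57694740e-01,  2.87785818e-01,
        -7.25518855e-02],
       [ 0.00000000e+00,  0.00000000e+00,  0.00000000e+00,
         1.00000000e+00]])}
0.15 [6.49553325e-01 5.65334299e-06 3.03001750e-01] [ 0.49947819  0.50051209 -0.50049093  0.49951779] [ 1.27041607 -0.55441869  0.15948185]
```

View pics/scene0.png

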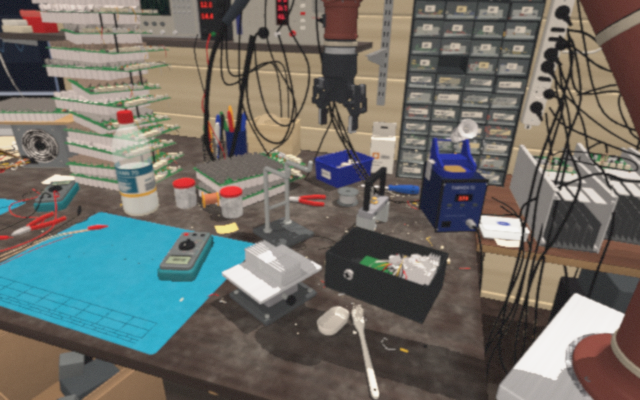

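View pics/side0.png

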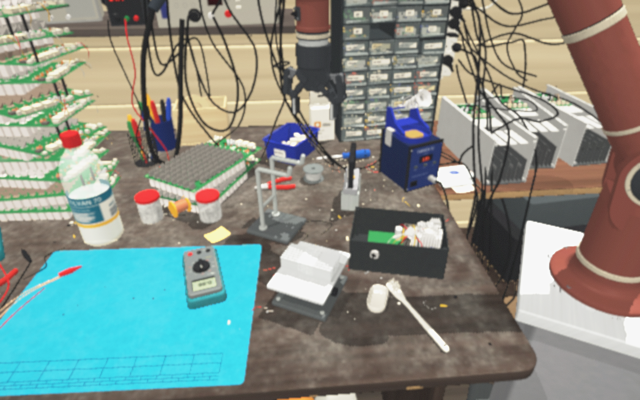

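View pics/wrist0.png

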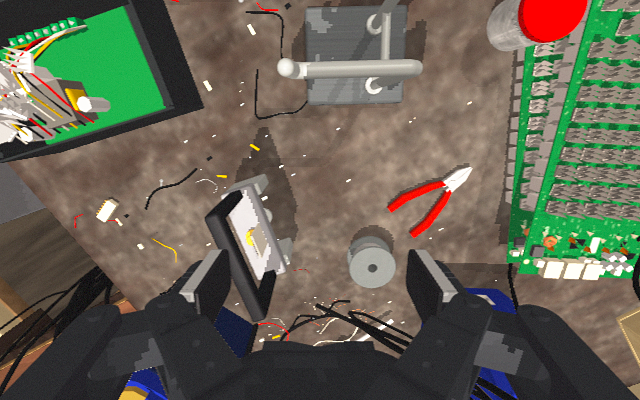

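```bash
python3 - <<'E'
import cv2
w=cv2.imread("pics/wrist0.png");s=cv2.imread("pics/scene0.png");d=cv2.imread("pics/side0.png")
cv2.imwrite("pics/w0a.png",cv2.resize(w[0:130,230:450],None,fx=3.6,fy=3.6,interpolation=2))
cv2.imwrite("pics/w0b.png",cv2.resize(w[165:330,180:400],None,fx=3.6,fy=3.6,interpolation=2))
cv2.imwrite("pics/s0a.png",cv2.resize(s[150:330,210:410],None,fx=3.3,fy=3.3,interpolation=2))
cv2.imwrite("pics/d0a.png",cv2.resize(d[130:320,240:440],None,fx=3.1,fy=3.1,interpolation=2))
E
```

```text
(no output)
```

View pics/w0a.png

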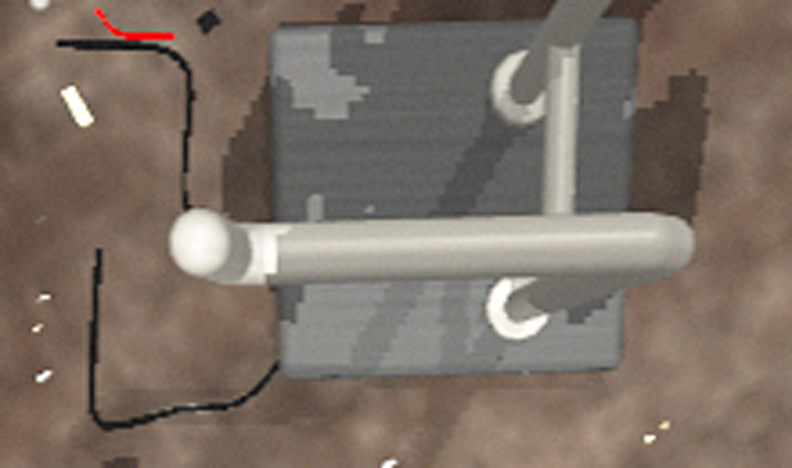

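View pics/w0b.png

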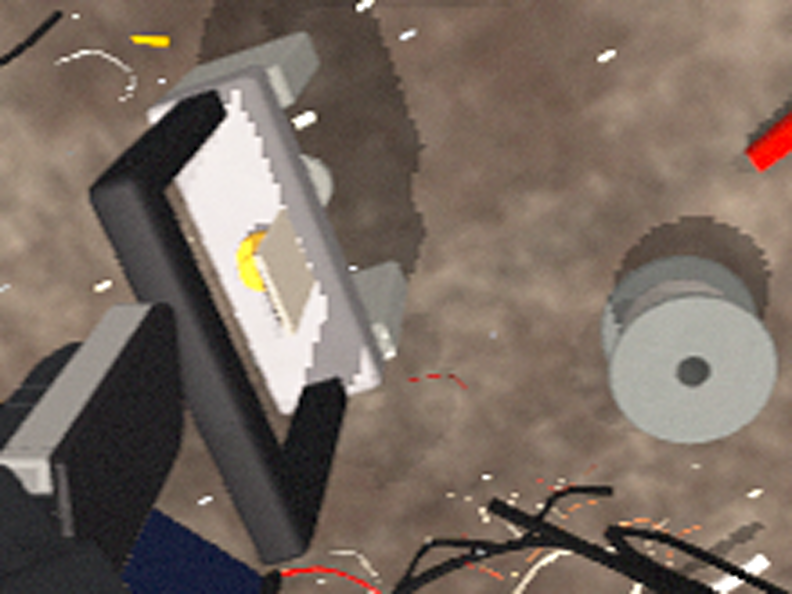

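View pics/s0a.png

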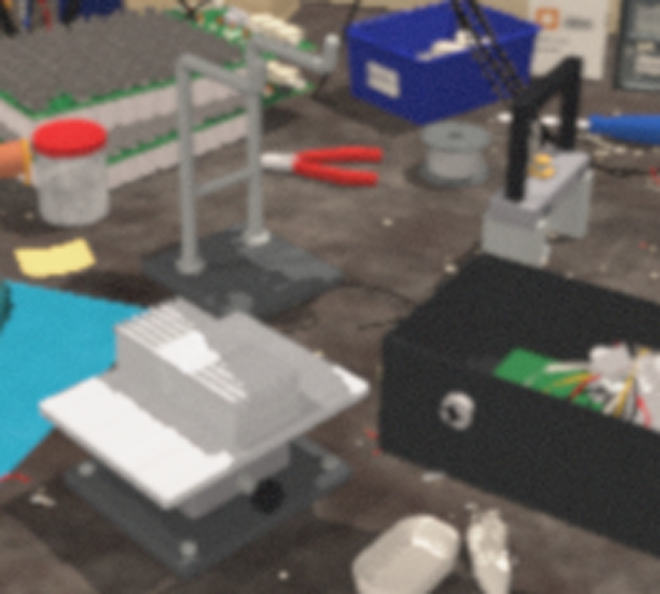

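View pics/d0a.png

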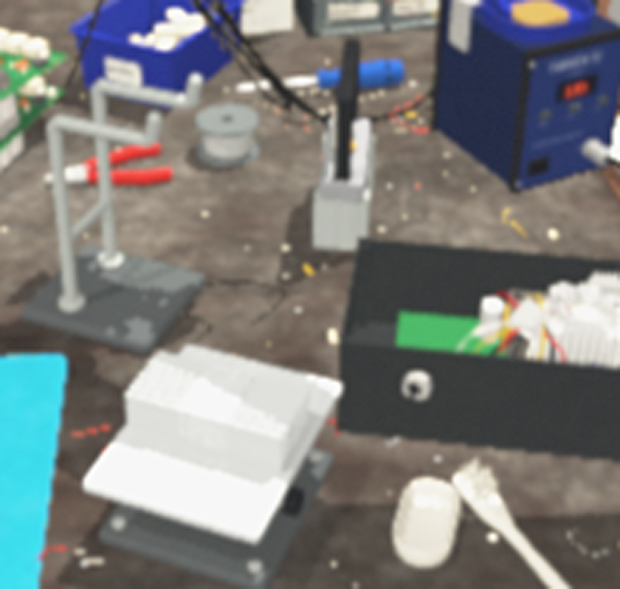

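```bash
cat > h.py <<'E'
from station import arm,snapshot,camera_info,ticket
import numpy as np,cv2
from scipy.spatial.transform import Rotation as Rot
def pose():
    return np.array(arm.read_tool_pos()),Rot.from_quat(arm.read_eef_rot()).as_matrix()
def ray(cam,uv,tp=None):
    i=camera_info(cam); d=np.array([(uv[0]-i['cx'])/i['fx'],(uv[1]-i['cy'])/i['fy'],1.])
    if cam=='wrist':
        p,R=tp; T=np.array(i['T_tool_cam']); return p+R@T[:3,3],R@T[:3,:3]@d
    R=np.array(i['R']);return -R.T@np.array(i['t']),R.T@d
def onz(cam,uv,z,tp=None):
    o,d=ray(cam,uv,tp); return o+d*(z-o[2])/d[2]
def tri(rays):
    A=np.zeros((3,3));b=np.zeros(3)
    for o,d in rays:
        d=d/np.linalg.norm(d);P=np.eye(3)-np.outer(d,d);A+=P;b+=P@o
    x=np.linalg.solve(A,b)
    r=[np.linalg.norm(np.cross(x-o,d/np.linalg.norm(d))) for o,d in rays]
    return x,r
E
python3 - <<'E'
from h import *
np.set_printoptions(precision=4,suppress=True)
S=lambda x,y:(x/3.3+210,y/3.3+150)
D=lambda x,y:(x/3.1+240,y/3.1+130)
tp=pose();print(tp)
for n,s,d in [("bar mid",(545,85),(350,110)),("hs top",(195,365),(218,395)),("tip far",(333,42),(195,85)),("up near base",(190,268),(70,305)),("up far base",(258,240),(110,262)),("corner near upr",(182,65),(57,120)),
 ("table corner L",(42,405),(85,487)),("table corner R",(367,387),(340,388)),("table near",(175,503),(263,542))]:
    x,r=tri([ray('scene',S(*s)),ray('side',D(*d))]);print(n,x,r)
for n,uv,z in [("gauge bar end a",(207,215),.142),("bar end b",(252,320),.142),("spool",(373,268),.034),("hooktip",(286,68),.193),("hook corner",(420,66),.175),("baseTL",(306,8),.012),("baseTR",(406,7),.012),("baseBL",(308,104),.012),("baseBR",(402,102),.012)]:
    print(n,onz('wrist',uv,z,tp))
E
```

```text
(array([0.6496, 0.    , 0.303 ]), array([[-0.002 ,  1.    ,  0.0001],
       [-0.    ,  0.0001, -1.    ],
       [-1.    , -0.002 ,  0.    ]]))
bar mid [ 0.5489 -0.0151  0.1434] [np.float64(0.01204738495430178), np.float64(0.012047384954301726)]
hs top [0.5137 0.2905 0.0891] [np.float64(0.005069360758866235), np.float64(0.005069360758866213)]
tip far [0.6249 0.0997 0.189 ] [np.float64(0.0007907863759374456), np.float64(0.0007907863759374658)]
up near base [0.7056 0.1596 0.0132] [np.float64(0.0005170995594760533), np.float64(0.0005170995594760801)]
up far base [0.7091 0.0957 0.0118] [np.float64(0.00030502181193456076), np.float64(0.00030502181193451256)]
corner near upr [0.7009 0.1616 0.17  ] [np.float64(0.0031058178167330964), np.float64(0.0031058178167329745)]
table corner L [0.5663 0.3559 0.0596] [np.float64(0.0008697488254483695), np.float64(0.0008697488254483996)]
table corner R [0.4656 0.214  0.06  ] [np.float64(0.00016161566627077506), np.float64(0.00016161566627078102)]
table near [0.4562 0.3488 0.0579] [np.float64(0.0011800910562180745), np.float64(0.0011800910562180106)]
gauge bar end a [ 0.5592 -0.0117  0.142 ]
bar end b [ 0.5895 -0.1138  0.142 ]
spool [ 0.7193 -0.1224  0.034 ]
hooktip [0.6323 0.0934 0.193 ]
hook corner [0.712  0.0966 0.175 ]
baseTL [0.637  0.1729 0.012 ]
baseTR [0.7424 0.1737 0.012 ]
baseBL [0.6382 0.0762 0.012 ]
baseBR [0.7458 0.0784 0.012 ]
```

```bash
cat >> h.py <<'E'
R0=np.array([[0,1,0],[0,0,-1],[-1,0,0.]])
def q(yaw): return Rot.from_matrix(Rot.from_euler('z',yaw,degrees=True).as_matrix()@R0).as_quat()
np.set_printoptions(precision=4,suppress=True)
E
python3 - <<'E'
from h import *
arm.movep([.60,.17,.36],q(0)); tp=pose(); print(tp,arm.read_time()); im=snapshot('wrist'); cv2.imwrite('pics/w1.png',im); np.savez('w1.npz',p=tp[0],R=tp[1])
arm.movep([.575,-.06,.31],q(16.5)); tp=pose(); print(tp,arm.read_time()); im=snapshot('wrist'); cv2.imwrite('pics/w2.png',im); np.savez('w2.npz',p=tp[0],R=tp[1])
E
```

```text
(array([0.6005, 0.1675, 0.3594]), array([[-0.0002,  1.    , -0.0027],
       [-0.0031, -0.0027, -1.    ],
       [-1.    , -0.0002,  0.0031]])) 0.9167
(array([ 0.5755, -0.0592,  0.31  ]), array([[ 0.0006,  0.9588,  0.2841],
       [ 0.0014,  0.2841, -0.9588],
       [-1.    ,  0.001 , -0.0012]])) 1.9083
```

View pics/w1.png

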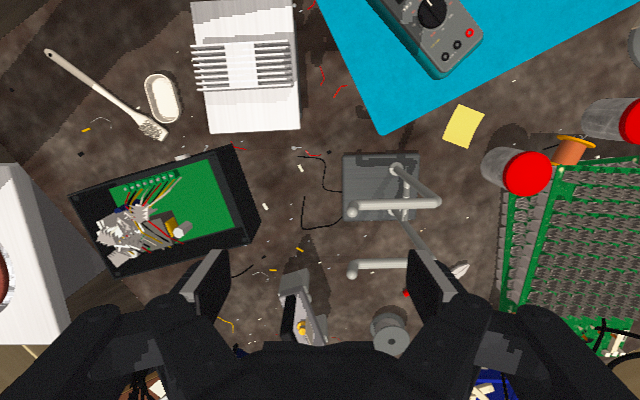

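View pics/w2.png

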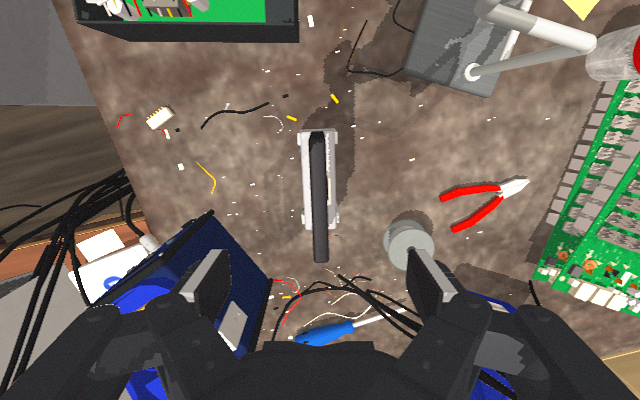

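```bash
python3 - <<'E'
from h import *
f=lambda n:(np.load(n)['p'],np.load(n)['R'])
im=cv2.imread('pics/w2.png'); tp=f('w2.npz')
g=im.max(axis=2); m=((g<75)*255).astype(np.uint8); m[:,:300]=0;m[:,340:]=0;m[:130]=0;m[270:]=0
for r in (150,180,200,220,250): 
    c=np.where(m[r])[0]; print(r,c.min(),c.max(), im[r,300:342:3].max(axis=1))
cs,_=cv2.findContours(m,0,2); c=max(cs,key=cv2.contourArea); print(cv2.boundingRect(c),cv2.minAreaRect(c))
w=cv2.imread('pics/w1.png')
cv2.imwrite('pics/w2z.png',cv2.resize(im[120:275,270:370],None,fx=3.8,fy=3.8,interpolation=2))
cv2.imwrite('pics/w1z.png',cv2.resize(w[0:145,180:310],None,fx=4,fy=4,interpolation=2))
cv2.imwrite('pics/w1y.png',cv2.resize(w[145:285,325:455],None,fx=4,fy=4,interpolation=2))
E
```

```text
150 309 324 [147 235 238  18  92  80  81  73  46 250 176 176  86  90]
180 311 326 [137 230 248 231  75  84  83  76  59  93 226 176  98  95]
200 311 326 [136 180 248 251  55  86  86  75  67 153 245 175 109  97]
220 312 327 [106 255 243 248  67  89  89  82  67  74 174 223 184 165]
250 313 328 [141 143 140 142 124  80  82  72  67  54 155 165 156 142]
(309, 131, 20, 132) ((319.14959716796875, 196.51490783691406), (131.26417541503906, 16.835826873779297), 87.56334686279297)
```

View pics/w2z.png

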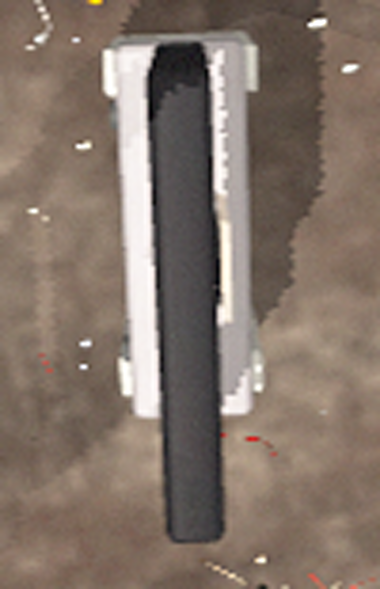

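View pics/w1z.png

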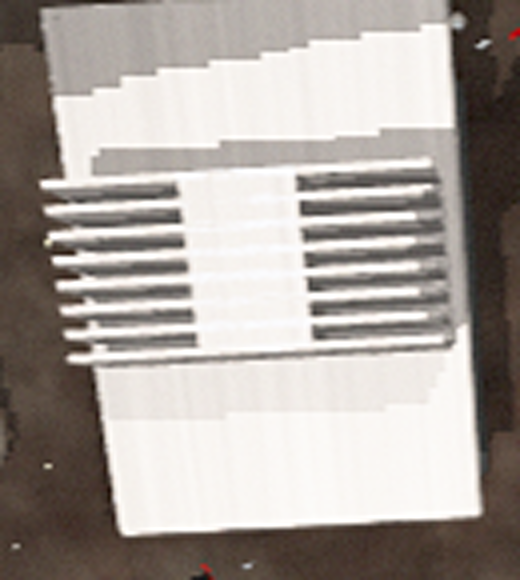

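View pics/w1y.png

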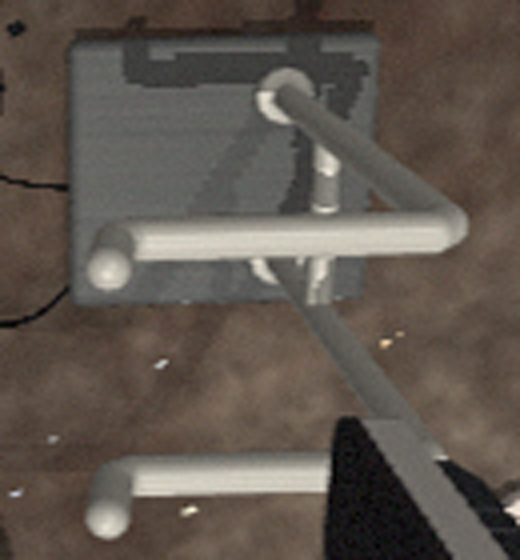

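```bash
python3 - <<'E'
from h import *
f=lambda n:(np.load(n)['p'],np.load(n)['R'])
t2=f('w2.npz');t1=f('w1.npz')
A=onz('wrist',(316.6,141),.142,t2);A2=onz('wrist',(316.2,131.5),.142,t2);B=onz('wrist',(321,262.5),.142,t2)
for a in(A,A2): d=a-B;print('bar',a,B,np.linalg.norm(d),np.degrees(np.arctan2(-d[0],d[1])),(a+B)/2)
W=lambda x,y:(x/4+180,y/4)
for z in(.05,.055,.06,.065):
    c=[onz('wrist',W(*u),z,t1) for u in[(42,8),(122,535),(481,515)]]
    v=c[0]-c[1];u=c[2]-c[1]
    print(z,(c[0]+c[2])/2,np.linalg.norm(v),np.linalg.norm(u),np.degrees(np.arctan2(-v[0],v[1])),np.degrees(np.arctan2(u[1],u[0])))
    c=[onz('wrist',W(*u),z+.03,t1) for u in[(42,183),(432,162),(68,360),(452,345)]]
    u=c[1]-c[0];w=c[3]-c[2];print('  fins',np.mean(c,0),np.linalg.norm(u),np.linalg.norm(w),np.linalg.norm(c[0]-c[2]),np.degrees(np.arctan2(u[1],u[0])))
Y=lambda x,y:(x/4+325,y/4+145)
p=[onz('wrist',Y(*u),.190,t1) for u in[(108,266),(107,516)]];print('tips',p,np.linalg.norm(p[0]-p[1]))
print('bend',onz('wrist',Y(456,226),.172,t1))
p=[onz('wrist',Y(*u),.172,t1) for u in[(135,241),(430,231)]];print('hook axis',p)
p=[onz('wrist',Y(*u),.172,t1) for u in[(145,473),(325,470)]];print('hook2 axis',p)
E
```

```text
bar [ 0.5615 -0.014   0.142 ] [ 0.5953 -0.1147  0.142 ] 0.10622108398545359 18.50903235808773 [ 0.5784 -0.0643  0.142 ]
bar [ 0.5592 -0.0071  0.142 ] [ 0.5953 -0.1147  0.142 ] 0.11351068946268904 18.530937941863886 [ 0.5772 -0.0609  0.142 ]
0.05 [0.5201 0.2821 0.05  ] 0.14259447903437988 0.11146001168221426 2.7172035673377426 2.937248561106581
  fins [0.5199 0.2816 0.08  ] 0.10291063366274097 0.10531131420573833 0.043942196924517805 2.602937349520257
0.055 [0.5212 0.2815 0.055 ] 0.14071334290020085 0.10998960794069998 2.7172035673377453 2.9372485611065757
  fins [0.5211 0.281  0.085 ] 0.10143631823980577 0.1038026062207897 0.04331267345995741 2.6029373495202317
0.06 [0.5223 0.2809 0.06  ] 0.13883220676602176 0.1085192041991857 2.717203567337749 2.937248561106585
  fins [0.5222 0.2804 0.09  ] 0.09996200281687045 0.10229389823584088 0.04268314999539702 2.60293734952024
0.065 [0.5233 0.2804 0.065 ] 0.13695107063184273 0.10704880045767143 2.717203567337751 2.9372485611065797
  fins [0.5234 0.2798 0.095 ] 0.09848768739393503 0.10078519025089219 0.04205362653083651 2.6029373495202517
tips [array([0.6296, 0.1551, 0.19  ]), array([0.6311, 0.0954, 0.19  ])] 0.0597566799816777
bend [0.7095 0.158  0.172 ]
hook axis [array([0.6376, 0.1547, 0.172 ]), array([0.7038, 0.1568, 0.172 ])]
hook2 axis [array([0.6421, 0.0961, 0.172 ]), array([0.6852, 0.0968, 0.172 ])]
```

```bash
python3 - <<'E'
from h import *
f=lambda n:(np.load(n)['p'],np.load(n)['R'])
t2=f('w2.npz');i=camera_info('wrist')
p,R=t2;T=i['T_tool_cam']
def pr(X):
    c=T[:3,:3].T@(R.T@(np.array(X)-p)-T[:3,3]); return i['fx']*c[0]/c[2]+i['cx'],i['fy']*c[1]/c[2]+i['cy']
c=np.array([.5775,-.063]);a=np.radians(18.5);ex=np.array([np.cos(a),np.sin(a)]);ey=np.array([-ex[1],ex[0]])
for sx in(-.057,.057):
  for sy in(-.013,.013):
    for z in(.116,.19): print(sx,sy,z,pr([*(c+sx*ex+sy*ey),z]))
for sy in(-.043,.043): print('body',pr([*(c-.043*ex+sy*ey),.19]))
E
python3 -c "
import cv2;w=cv2.imread('pics/w2.png');cv2.imwrite('pics/w2s.png',cv2.resize(w[190:400,80:340],None,fx=2.8,fy=2.8,interpolation=2))
w=cv2.imread('pics/scene0.png');cv2.imwrite('pics/s0s.png',cv2.resize(w[110:260,340:520],None,fx=4,fy=4,interpolation=2))"
```

```text
-0.057 -0.013 0.116 (np.float64(257.4595811557411), np.float64(210.5222703202799))
-0.057 -0.013 0.19 (np.float64(236.9728591250874), np.float64(245.54236827759613))
-0.057 0.013 0.116 (np.float64(254.78858257906393), np.float64(183.34963761045876))
-0.057 0.013 0.19 (np.float64(232.59772738836972), np.float64(210.07076121154554))
0.057 -0.013 0.116 (np.float64(380.30789739180227), np.float64(206.37971695947616))
0.057 -0.013 0.19 (np.float64(401.7689344186206), np.float64(240.15155190857757))
0.057 0.013 0.116 (np.float64(381.009664329798), np.float64(178.99227986062056))
0.057 0.013 0.19 (np.float64(403.5205965888069), np.float64(204.3006118420223))
body (np.float64(261.00267573002725), np.float64(282.82922839298635))
body (np.float64(248.95857419867014), np.float64(164.9572392755148))
```

View pics/w2s.png

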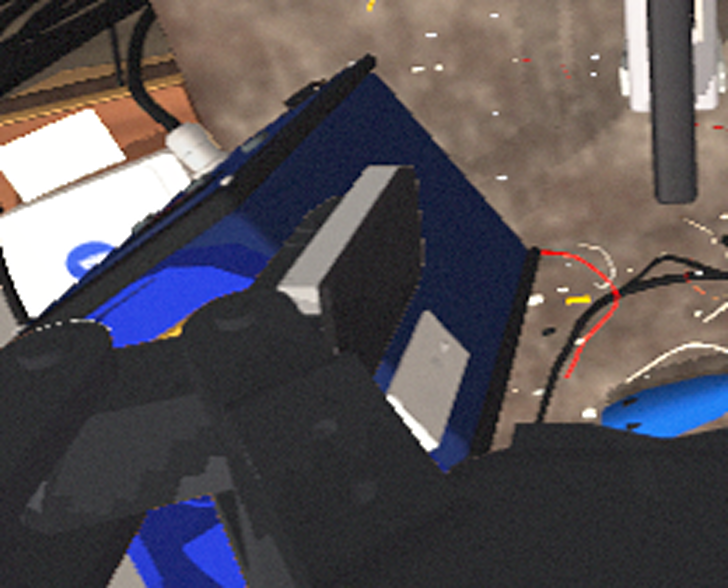

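View pics/s0s.png

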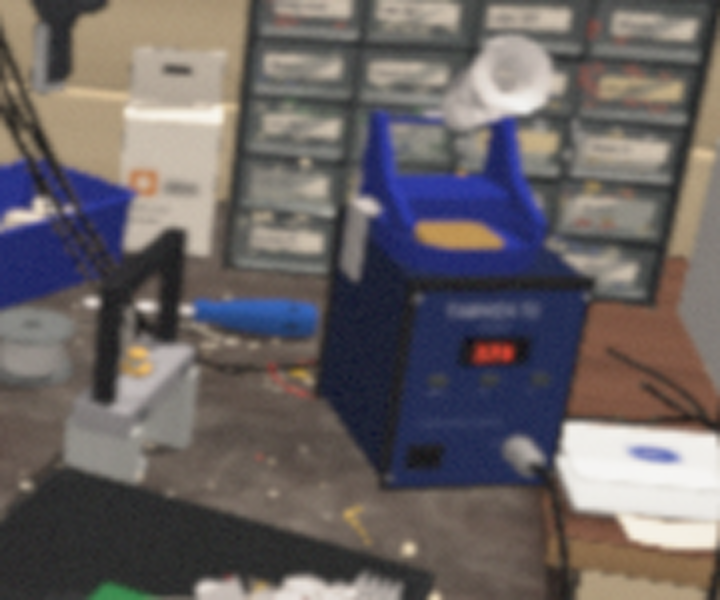

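```bash
python3 - <<'E'
from h import *
f=lambda n:(np.load(n)['p'],np.load(n)['R'])
t2=f('w2.npz')
print(onz('wrist',(213,212),0,t2),onz('wrist',(271,279),0,t2),onz('wrist',(253,350),0.1,t2))
c=np.array([.5775,-.063]);a=np.radians(18.5);ex=np.array([np.cos(a),np.sin(a)]);ey=np.array([-ex[1],ex[0]])
print([c-.057*ex-s*ey for s in(.013,.043)])
# vertical front edge of station: scene base corner, top corner
S=lambda x,y:(x/4+340,y/4+110)
b=onz('scene',S(388,485),0);print('base',b)
for z in(.1,.12,.14):print(onz('scene',S(408,288),z))
E
```

```text
[ 0.4588 -0.1579  0.    ] [ 0.5578 -0.2349  0.    ] [ 0.5596 -0.2661  0.1   ]
[array([ 0.5276, -0.0934]), array([ 0.5371, -0.1219])]
base [ 0.4564 -0.1646  0.    ]
[ 0.498  -0.2272  0.1   ]
[ 0.4728 -0.1811  0.12  ]
[ 0.4476 -0.1349  0.14  ]
```

```bash
python3 - <<'E'
from h import *
o=q(18.5)
arm.movep([.5778,-.063,.26],o); print(arm.read_ft_force())
arm.line_to([.5778,-.063,.191],.08); tp=pose(); print(tp[0],arm.read_ft_force())
cv2.imwrite('pics/side3.png',cv2.resize(snapshot('side')[90:230,270:440],None,fx=4,fy=4)); 
cv2.imwrite('pics/sc3.png',cv2.resize(snapshot('scene')[90:260,290:470],None,fx=3.5,fy=3.5)); print(arm.read_time())
E
```

```text
[0.006  0.0577 0.2715]
[ 0.5782 -0.063   0.1915] [0.4625 0.4432 0.4754]
3.3917
```

View pics/side3.png

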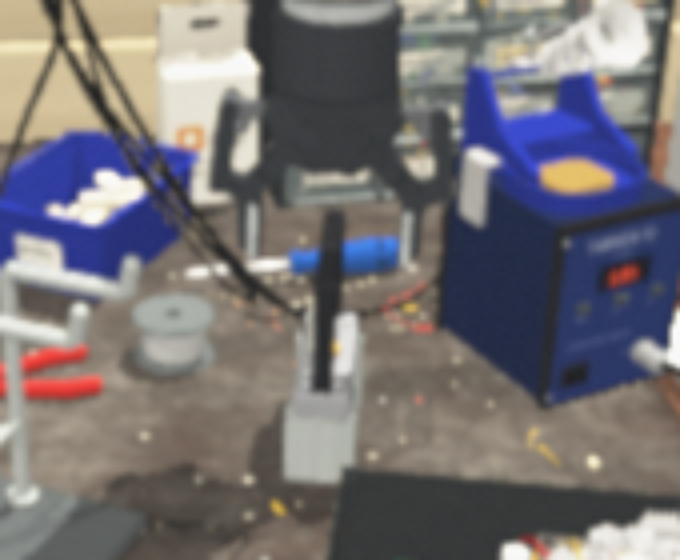

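View pics/sc3.png

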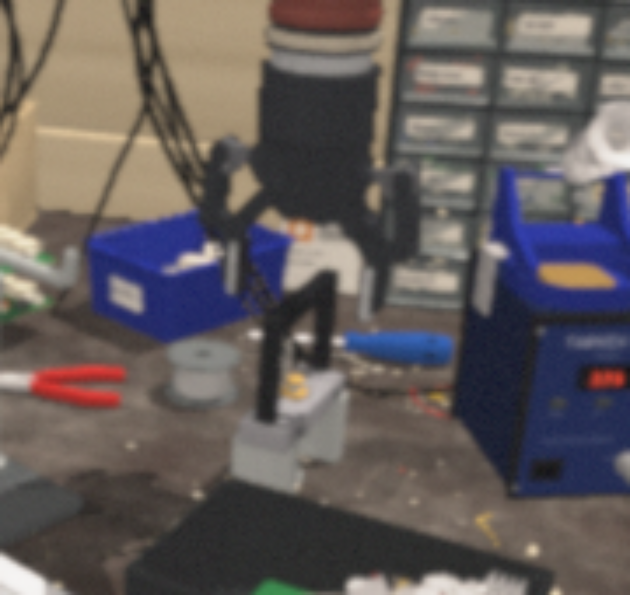

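```bash
python3 - <<'E'
from h import *
arm.move_gripper(0.0,70); print('open',arm.read_opening(),pose()[0],arm.read_ft_force(),arm.read_wrist_torque())
arm.line_to([.5778,-.063,.215],.05); print('lift',arm.read_opening(),arm.read_ft_force(),arm.read_wrist_torque())
arm.line_to([.5778,-.063,.40],.15);arm.pause(.3)
print(arm.read_opening(),arm.read_ft_force(),arm.read_wrist_torque())
for n in('side','scene','wrist'): cv2.imwrite(f'pics/{n}4.png',snapshot(n))
tp=pose();np.savez('w4.npz',p=tp[0],R=tp[1]);print(tp[0],arm.read_time())
E
```

```text
open 0.14903966881286376 [ 0.5779 -0.0631  0.1912] [ 0.2042 -0.5242  0.8906] [-0.0434  0.0505 -0.033 ]
lift 0.14620030813800486 [-0.2685 -0.152  -3.5264] [-0.0282  0.0082  0.0245]
0.15307840351564372 [-0.1278  0.2172 -2.6169] [-0.0053 -0.0001  0.0247]
[ 0.5778 -0.063   0.3999] 6.5167
```

View pics/side4.png

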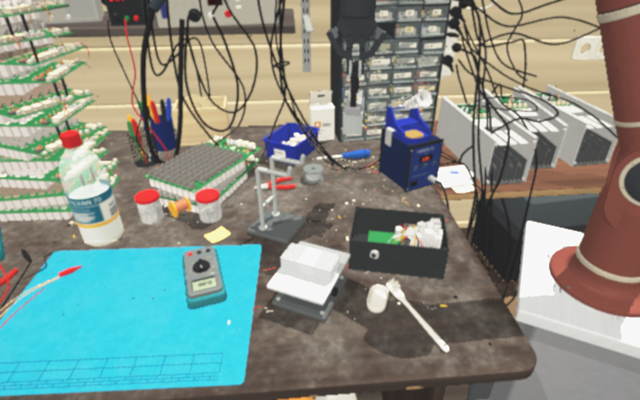

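View pics/wrist4.png

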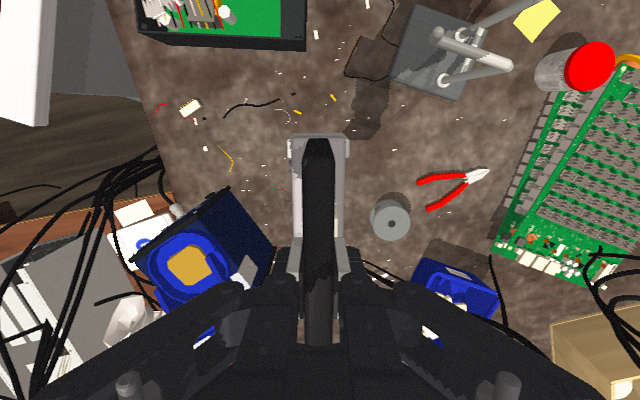

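```bash
python3 - <<'E'
from h import *
d=np.load('w4.npz');tp=(d['p'],d['R'])
im=cv2.imread('pics/wrist4.png');cv2.imwrite('pics/w4z.png',cv2.resize(im[120:330,260:380],None,fx=2.8,fy=2.8,interpolation=2))
for uv in[(317,138),(317,150)]: print(tp[1].T@(onz('wrist',uv,.351,tp)-tp[0]))
for uv in [(288,137),(349,135)]: print('beam',tp[1].T@(onz('wrist',uv,.4-.056-.135+.06,tp)-tp[0]))
E
```

```text
[ 0.0489 -0.     -0.0609]
[ 0.0489 -0.     -0.0563]
beam [ 0.1309 -0.0193 -0.0537]
beam [ 0.1309  0.0208 -0.055 ]
```

View pics/w4z.png

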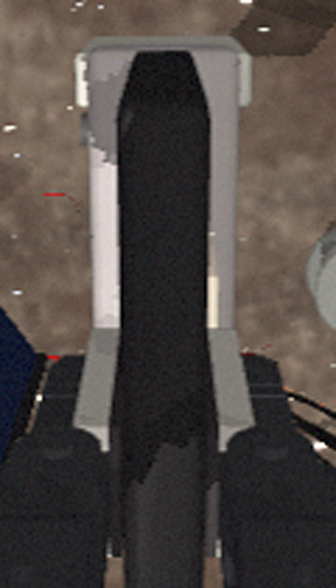

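```bash
python3 - <<'E'
from h import *
arm.move_gripper(0.0,100)
arm.line_to([.5215,.2812,.40],.2,q(2.8));
print(arm.read_time(),arm.read_ft_force())
arm.line_to([.5215,.2812,.295],.12);arm.pause(.2)
print(pose()[0],arm.read_time(),[arm.read_ft_force() for _ in range(3)],arm.read_opening())
for n in('side','scene','wrist'): cv2.imwrite(f'pics/{n}5.png',snapshot(n))
a=cv2.imread('pics/side5.png')[110:320,230:400];b=cv2.imread('pics/scene5.png')[110:330,190:360]
b=cv2.resize(b,(170,210));cv2.imwrite('pics/c5.png',cv2.resize(np.hstack([a,b]),None,fx=2.35,fy=2.35,interpolation=2))
E
```

```text
8.625 [ 0.8795  0.2152 -3.6964]
[0.5218 0.2814 0.2958] 9.85 [array([-0.7692,  0.2965, -2.6358]), array([-0.7692,  0.2965, -2.6358]), array([-0.7692,  0.2965, -2.6358])] 0.13677730602598023
```

View pics/c5.png

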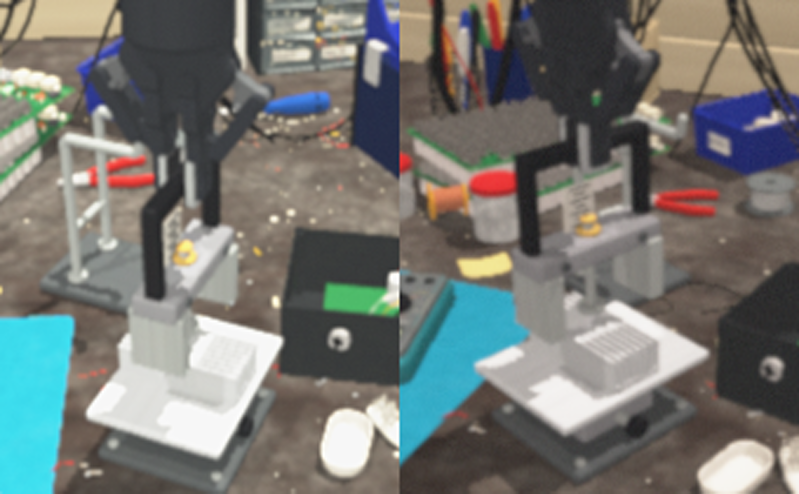

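View pics/wrist5.png

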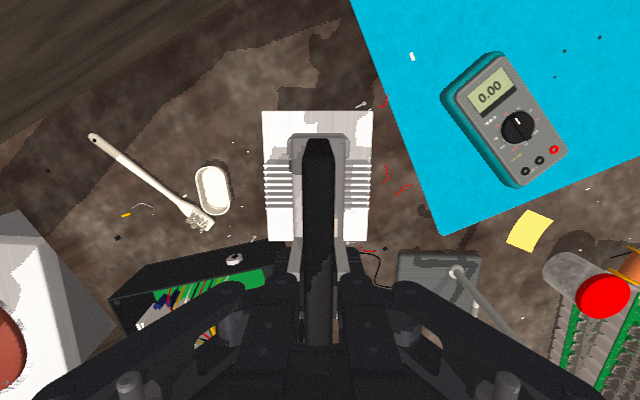

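```bash
python3 - <<'E'
from h import *
tp=pose()
for uv in[(262,111),(372,111),(268.5,241)]: print(tp[1].T@(onz('wrist',uv,.057,tp)-tp[0]))
E
```

```text
[ 0.2383 -0.0545 -0.0691]
[ 0.2384  0.0539 -0.069 ]
[ 0.2383 -0.0548  0.0708]
```

```bash
cat > press.py <<'E'
from h import *
import sys
z=.270; arm.line_to([.5215,.2812,z],.04)
def F():
    v=[]
    for _ in range(3): v.append(arm.read_ft_force()[2]); arm.pause(.02)
    return np.mean(v)
log=[];f=F();log.append((z,f))
while f<13 and z>.222:
    z-=.001 if f<9 else .0005
    arm.line_to([.5215,.2812,z],.03); f=F(); log.append((round(z,4),round(f,2)))
    if len(log)>2 and f>8.5 : pass
print(log); print(pose()[0],arm.read_time(),arm.read_opening(),arm.read_wrist_torque())
E
python3 press.py
```

```text
[(0.27, np.float64(2.666729251587004)), (0.269, np.float64(2.69)), (0.268, np.float64(3.06)), (0.267, np.float64(3.29)), (0.266, np.float64(3.85)), (0.265, np.float64(4.12)), (0.264, np.float64(3.91)), (0.263, np.float64(4.71)), (0.262, np.float64(4.63)), (0.261, np.float64(4.63)), (0.26, np.float64(4.97)), (0.259, np.float64(5.94)), (0.258, np.float64(5.04)), (0.257, np.float64(5.94)), (0.256, np.float64(6.23)), (0.255, np.float64(6.24)), (0.254, np.float64(6.66)), (0.253, np.float64(6.72)), (0.252, np.float64(6.65)), (0.251, np.float64(6.98)), (0.25, np.float64(10.12)), (0.2495, np.float64(12.44)), (0.249, np.float64(14.76))]
[0.5217 0.2813 0.2514] 17.425 0.1404731685415572 [-0.2728  0.5189 -0.0196]
```

```bash
python3 - <<'E'
from h import *
z=.249
for k in range(5):
    z-=.0005; arm.line_to([.5215,.2812,z],.03)
    arm.pause(.06);f=arm.read_ft_force();print(round(z,4),f,arm.read_wrist_torque(),pose()[0])
    if f[2]>21: break
print(arm.read_time());
for n in('side','scene','wrist'): cv2.imwrite(f'pics/{n}6.png',snapshot(n))
a=cv2.imread('pics/side6.png')[130:320,230:400];b=cv2.imread('pics/scene6.png')[130:320,190:360]
cv2.imwrite('pics/c6.png',cv2.resize(np.hstack([a,b]),None,fx=2.35,fy=2.35,interpolation=2))
for _ in range(3):
    arm.pause(.4);print(arm.read_ft_force(),arm.read_wrist_torque())
E
```

```text
0.2485 [-3.2396 -1.3931 16.8936] [-0.3311  0.6576 -0.0055] [0.5218 0.2813 0.2514]
0.248 [-2.9217 -1.9888 19.4823] [-0.4428  0.7833 -0.0054] [0.5217 0.2813 0.2514]
0.2475 [-4.9535 -2.7716 21.2134] [-0.507   0.9225  0.0003] [0.5218 0.2813 0.2513]
18.35
[-3.3846 -1.8093 21.8903] [-0.5586  0.8813  0.0455]
[-4.3523 -2.1493 21.1206] [-0.5313  0.906   0.0013]
[-3.7486 -2.4044 20.1507] [-0.5772  0.8904 -0.0048]
```

View pics/c6.png

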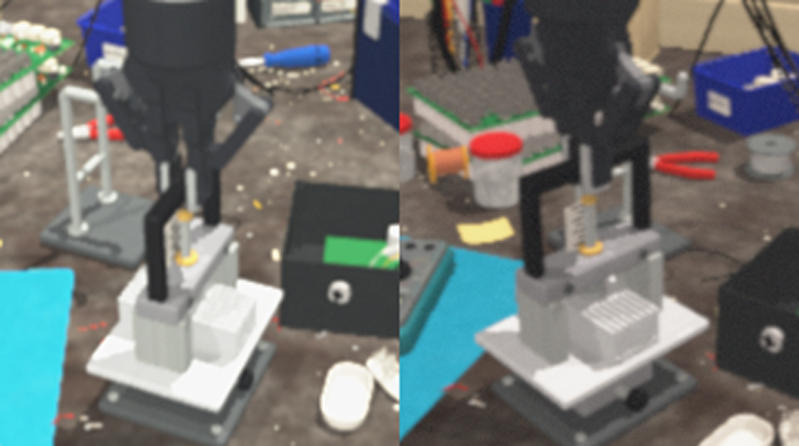

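View pics/wrist6.png

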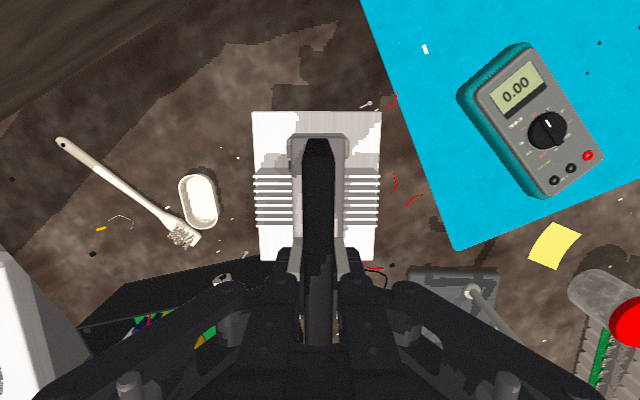

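```bash
python3 - <<'E'
from h import *
arm.pause(.4); print(arm.read_ft_force())
arm.line_to([.5215,.2812,.262],.03); arm.line_to([.5215,.2812,.39],.12)
arm.pause(.2);print(arm.read_ft_force(),arm.read_opening(),pose()[0],arm.read_time())
d=np.load('w1.npz');t=(d['p'],d['R'])
for z in(0,.05,.08):print(z,onz('wrist',(232,146),z,t),onz('wrist',(260,222),z,t))
print(arm.ik([.575,.126,.39],q(1.6)),arm.ik([.668,.126,.26],q(1.6)))
E
```

```text
[-3.9601 -2.2913 20.297 ]
[-1.0062  0.1067 -2.3842] 0.14311787815867286 [0.5213 0.2811 0.3893] 22.15
0 [0.4791 0.1867 0.    ] [0.512  0.0711 0.    ]
0.05 [0.4934 0.193  0.05  ] [0.5224 0.0908 0.05  ]
0.08 [0.5019 0.1967 0.08  ] [0.5287 0.1026 0.08  ]
[-0.2153  0.4496 -0.0597  1.4718  0.0276  1.221  -0.2506] [-0.1934  0.7019 -0.0468  1.381   0.0346  1.0595 -0.2182]
```

```bash
python3 - <<'E'
from h import *
arm.line_to([.580,.126,.39],.2,q(1.6)); arm.line_to([.580,.126,.266],.12); arm.pause(.2)
tp=pose();np.savez('w7.npz',p=tp[0],R=tp[1]);print(tp[0],arm.read_time(),arm.read_ft_force())
for n in('side','scene','wrist'): cv2.imwrite(f'pics/{n}7.png',snapshot(n))
a=cv2.imread('pics/side7.png')[100:260,220:380];b=cv2.imread('pics/scene7.png')[110:270,220:380]
cv2.imwrite('pics/c7.png',cv2.resize(np.hstack([a,b]),None,fx=2.5,fy=2.5,interpolation=2))
E
```

```text
[0.5803 0.1261 0.2667] 24.5167 [-0.2567 -0.0259 -2.7645]
```

View pics/c7.png

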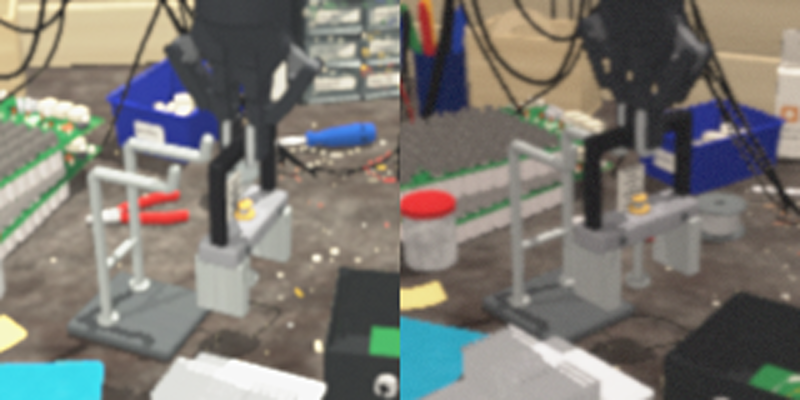

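View pics/wrist7.png

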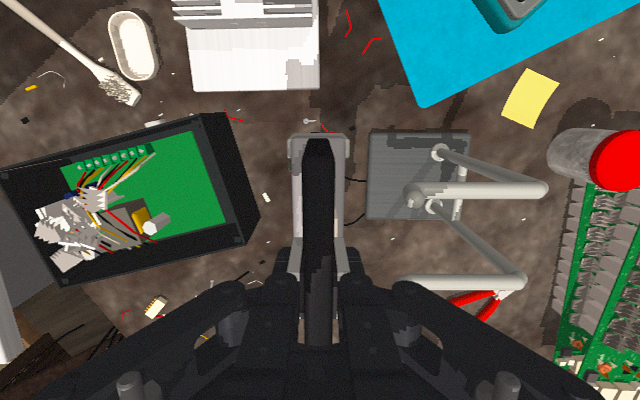

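```bash
python3 - <<'E'
from h import *
d=np.load('w7.npz');tp=(d['p'],d['R'])
for uv,z in[((411,194),.19),((440,190.5),.175),((535,188),.175),((440,283),.175),((505,281),.175),((317,157),.2175)]:
    X=onz('wrist',uv,z,tp);print(uv,X,tp[1].T@(X-tp[0]))
E
```

```text
(411, 194) [0.6274 0.1578 0.19  ] [ 0.0768  0.0479 -0.0304]
(440, 190.5) [0.6484 0.1561 0.175 ] [ 0.0918  0.0688 -0.0281]
(535, 188) [0.7011 0.1589 0.175 ] [ 0.0919  0.1215 -0.0295]
(440, 283) [0.6569 0.0973 0.175 ] [0.0918 0.0756 0.0309]
(505, 281) [0.6965 0.0998 0.175 ] [0.0919 0.1153 0.0295]
(317, 157) [0.5791 0.1797 0.2175] [ 0.0492  0.0003 -0.0536]
```

```bash
python3 - <<'E'
from h import *
o=q(2.3)
for x in(.605,.625,.645,.667):
    arm.line_to([x,.1275,.266],.08,o); f=arm.read_ft_force(); print(x,f)
    if np.hypot(*f[:2])>6: print('STOP');break
arm.pause(.2)
tp=pose();np.savez('w8.npz',p=tp[0],R=tp[1]);print(tp[0],arm.read_time(),arm.read_ft_force())
for n in('side','scene','wrist'): cv2.imwrite(f'pics/{n}8.png',snapshot(n))
a=cv2.imread('pics/side8.png')[100:260,220:380];b=cv2.imread('pics/scene8.png')[110:270,220:380]
cv2.imwrite('pics/c8.png',cv2.resize(np.hstack([a,b]),None,fx=2.5,fy=2.5,interpolation=2))
E
```

```text
0.605 [-1.3754 -0.0782 -3.4354]
0.625 [-0.5358  0.4349 -2.9077]
0.645 [-0.9044 -0.2327 -2.3643]
0.667 [-0.0943 -0.4426 -2.1295]
[0.6664 0.1276 0.2661] 26.5583 [ 0.0396 -0.3322 -2.2911]
```

View pics/c8.png

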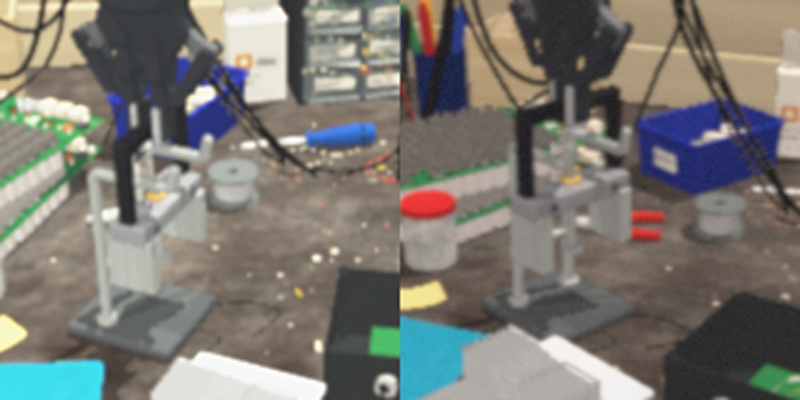

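View pics/wrist8.png

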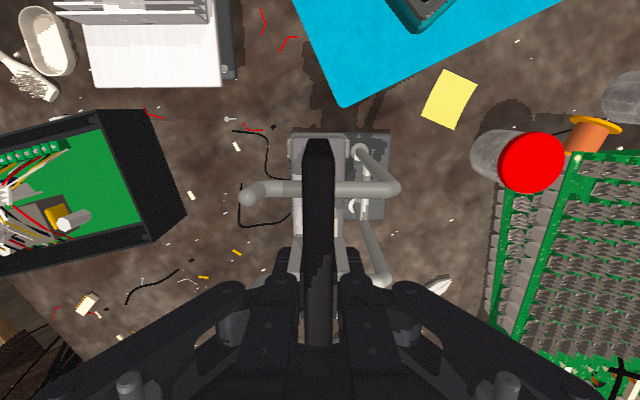

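```bash
python3 - <<'E'
from h import *
x,y=.667,.1275
arm.line_to([x,y,.245],.05); z=.245
def F():
    v=[]
    for _ in range(3): v.append(arm.read_ft_force()); arm.pause(.02)
    return np.mean(v,0)
f=F();print(z,f)
while f[2]<0.8 and z>.230:
    z-=.001; arm.line_to([x,y,z],.03); f=F(); print(round(z,4),f)
print(pose()[0],arm.read_time())
for n in('side','scene','wrist'): cv2.imwrite(f'pics/{n}9.png',snapshot(n))
a=cv2.imread('pics/side9.png')[100:260,220:380];b=cv2.imread('pics/scene9.png')[110:270,220:380]
cv2.imwrite('pics/c9.png',cv2.resize(np.hstack([a,b]),None,fx=2.5,fy=2.5,interpolation=2))
E
```

```text
0.245 [ 0.1621 -0.3342 -2.6992]
0.244 [-0.4555  0.5956 -2.4989]
0.243 [ 0.6118 -0.0572 -2.3175]
0.242 [-0.2276 -0.2862 -2.2588]
0.241 [ 0.0742  0.1979 -2.8158]
0.24 [ 0.1037 -0.0504 -2.3415]
0.239 [-0.1546 -0.3289 -2.6585]
0.238 [-0.1573 -0.1839 -0.7998]
0.237 [-2.6632 -0.4977  4.9026]
[0.6672 0.1275 0.2382] 29.725
```

View pics/c9.png

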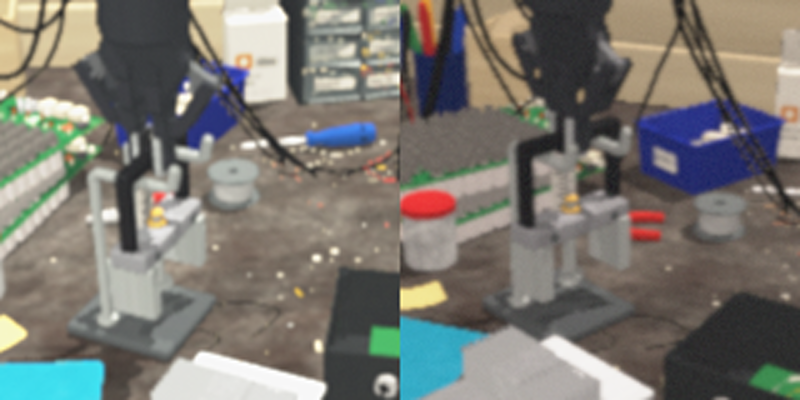

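View pics/wrist9.png

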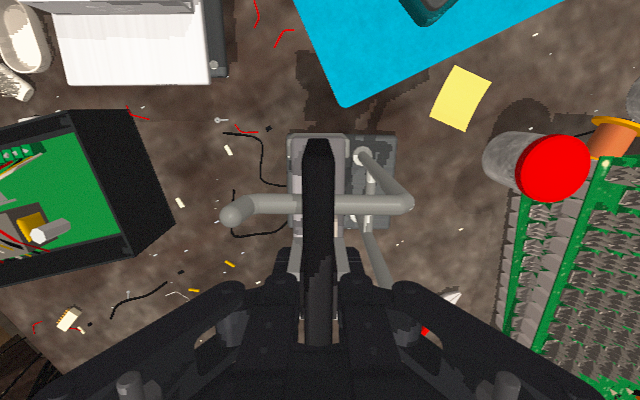

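```bash
python3 - <<'E'
from h import *
x,y=.667,.1275
arm.line_to([x,y,.2380],.02);arm.pause(.1);print(arm.read_ft_force())
arm.move_gripper(0.35); arm.pause(.3); arm.move_gripper(0.7); print(arm.read_opening(),arm.read_ft_force(),arm.read_time())
arm.pause(.3);arm.line_to([x,y,.30],.06);print(arm.read_ft_force());arm.line_to([x,y,.36],.12);arm.pause(.8)
tp=pose();np.savez('w10.npz',p=tp[0],R=tp[1]);print(tp[0],arm.read_time(),arm.read_ft_force())
for n in('side','scene','wrist'): cv2.imwrite(f'pics/{n}10.png',snapshot(n))
a=cv2.imread('pics/side10.png')[100:260,220:380];b=cv2.imread('pics/scene10.png')[110:270,220:380]
cv2.imwrite('pics/c10.png',cv2.resize(np.hstack([a,b]),None,fx=2.5,fy=2.5,interpolation=2))
E
```

```text
[-0.1451 -0.1412  2.8694]
0.7001590611697245 [-0.3151 -0.2525  0.4548] 31.2417
[ 0.8227  0.2992 -0.4511]
[0.667  0.1275 0.36  ] 34.175 [ 0.619  -0.1495 -0.5183]
```

View pics/c10.png

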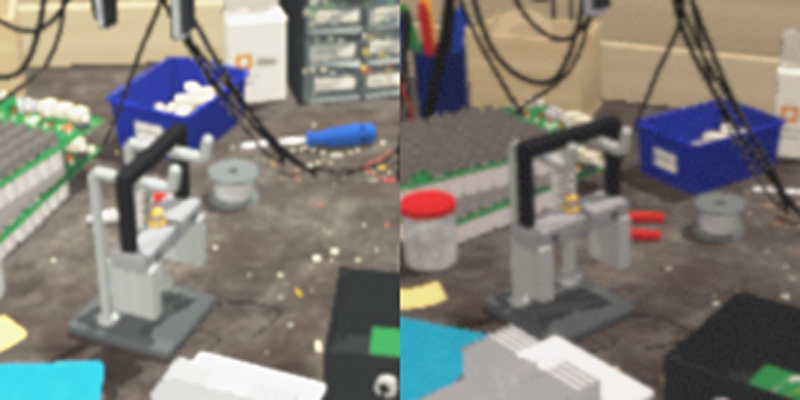

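View pics/wrist10.png

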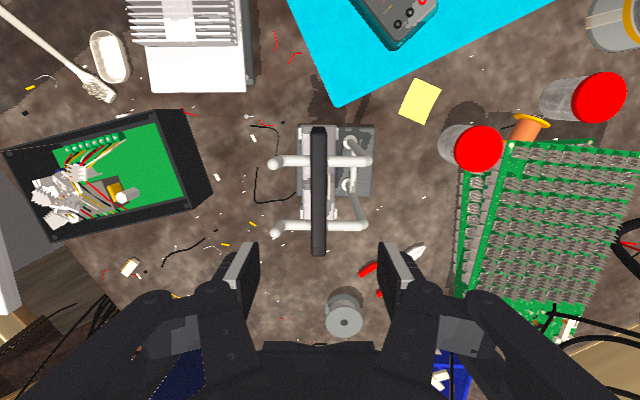

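```bash
python3 - <<'E'
from h import *
arm.pause(1.0);a=snapshot('wrist').astype(int);print(abs(a-cv2.imread('pics/wrist10.png')).mean(),arm.read_time())
d=np.load('w10.npz');tp=(d['p'],d['R'])
print((onz('wrist',(319,133),.189,tp)+onz('wrist',(318,255),.189,tp))/2)
print(ticket.finish_job())
E
```

```text
2.785102864583333 35.375
[0.6681 0.1276 0.189 ]
the job is handed in; nothing more can be done
None
```

I took the gauge by its handle, pressed it down astride the heat sink, hung it on the two hooks, let go and handed the job in at about 35 s of the 69 s. The hand-in reports no verdict, so the results below are my own checks.

- **Pressing:** The foot's spring force built up to about 9.5 N before the legs met the table, which fits the 30 mm reading. The tool then stopped sinking while the force rose, putting the table face about 60 mm above the bench. I held it for more than 1.5 s at 20–22 N at the wrist, roughly 23–25 N on the table with the gauge's own weight. The last picture before pressing showed the gauge within about 1 mm of the table's centre.
- **Hanging:** The bar met the hooks at the expected height. After release, the pictures show it across both hooks, upright and with the foot extended. Its middle measured (0.668, 0.128), against about (0.667–0.668, 0.128) for the middle of the hooks. A second picture a second later showed almost no change. The gripper was open, well above the gauge and touching nothing.
- **Bystanders:** I did not measure their positions at the end. The arm kept clear of all of them, and those in view in the last pictures looked undisturbed.
- **Side force while pressing:** The force sensor showed about 4 N sideways and a moment of about 0.9 N m. I put this down to the arm flexing; the gauge still looked flat on the table.

No check failed. I could not read the gauge's value or its tilt directly; both are inferred from the forces, heights and pictures.

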